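# Wind back the sprung hinge pin and hold the guard flap in line for pinning

## Task

Turn the brass winged key on the grey hinge bracket clockwise (seen from above), in as many partial turns as it needs, until it comes to its stop, so that the sprung hinge pin is drawn back out of the gap between the bracket's two knuckles. Then pick up the loose white guard flap (its blue rib is the grip) and bring its steel knuckle into that gap, flap level and reaching towards you, until the holes of all three knuckles line up, centred on one straight axis. Finish while still holding the flap there in the gripper, still, level and not pressed against the bracket, so that the pin could be let go through it; do not release it, and leave the beaker, the timer and the bottles where they stand.

Things in the scene. Friction and masses are not known exactly. Their poses are not given: they have to be found in the camera images.
- bracket: Grey hinge bracket fixed to the bench on an 85 x 175 x 8 mm plate. Origin on the bench below the middle of the hinge axis; y along that axis, -x its open side (to the robot). Behind the knuckles an upright wall, 94 mm high, front face at x = 17 mm. On the -y side the gear housing with the key: x -14 to 31, y -116 to -40 mm, top 91.5 mm above the bench.
- bracket_bore (a point): Point on the hinge axis in mid-gap, 80 mm above the bench; axes as the bracket's (y along the hinge axis, z up). Two fixed steel knuckles, 26 mm outside diameter, 13 mm bore, cover y = 18 to 40 and y = -40 to -18 mm; the 36 mm gap between them is open above, in front and below.
- key (a joint): Brass winged key on the housing, upright axis at x = 0, y = -80 mm of the bracket. Rad, grows clockwise seen from above: 0 = pin fully in, 2.75 = stop, pin fully drawn back. Turning takes 0.08 to 0.14 N m; a friction click holds it wherever it is let go. Each rad draws the pin 17.5 mm; from 2.5 rad on the gap is clear.
- key_grip (a point): Point on the key's axis at mid-height of the wing, 123.5 mm above the bench. Turns with the key: the wing is 40 mm long along this point's y, 10 mm thick along its x and 28 mm high (107.5 to 135.5 mm above the bench): grip it across its x.
- pin_tip (a point): Tip of the brass hinge pin (7 mm diameter, bullet nose). Undrawn it lies 26 mm to the +y side of mid-gap, so the pin crosses and blocks the gap; fully drawn it lies at y = -22 mm inside the -y knuckle, and the pin's tail sticks out of the housing's -y end.
- flap: Loose white guard flap, about 0.16 kg, flat on the bench. Plate x -62 to 48, y -37 to 37, 6 mm thick. Origin on its underside, under the rib; z up. Steel knuckle (26 mm outside, 13 mm bore along y, 30 mm long) at its +x edge on a 30 mm wide neck. Fitted, its axes point as the bracket's, its origin 67 mm above the bench and 68 mm in front (-x) of the hinge axis.
- flap_bore (a point): Middle of the flap's knuckle hole: x = 68, y = 0, z = 13 mm of the flap. Axes as the flap's.
- flap_grip (a point): Grip point in the blue rib: x = 0, y = 0, z = 28 mm of the flap. The rib is 60 mm long along x, 12 mm thick along y and 32 mm high (6 to 38 mm above the underside); grip it across y.
- glass_beaker: Small clear beaker, 52 mm wide, 58 mm high, bystander near the bench edge. Origin at its foot.
- timer: White kitchen-style timer, 62 x 66 x 19 mm, bystander near the bench edge. Origin at its underside.
- bottle_wash: Bottle with orange cap, 61 mm wide, 118 mm high, standing at the right, bystander. Origin at its foot.
- bottle_buffer: Bottle with blue cap, 56 mm wide, 105 mm high, standing at the back, bystander. Origin at its foot.

How it is judged:
By the outcome, as a careful person would: the job done as asked, in the order asked, and still so for the second after the job is handed in, while the arm keeps its last pose, push and grip.
It also fails if it takes over 62 s, if anything falls off the work surface, if the arm or the gripper's body presses on something with over 40 N, if the wrist force passes 120 N, or if a joint passes its speed limit or range.

## Robot

A 6-joint arm with a two-finger parallel gripper is mounted at the origin on a cart in front of the work surface, level with it; the furniture and walls round the work are solid. World frame = base frame: x ahead of the robot, y to its left, z up, the work surface at z = 0. Lengths are in m, angles in rad, forces in N, time in s.
With the tool pointing down it reaches from about 0.375 to 0.975 m from the base axis. Payload 3.8 kg.
Tool frame: the origin (TCP) lies at the very end of the fingers, on their centre line; the grasp point (between the pads) lies 19 mm behind it (bot.tcp_to_grasp is the z of the grasp point in the tool frame, in m); z points along the fingers, y is the direction in which the jaws open and shut (so a half turn about z gives the same grasp; the last joint's range is limited). The gripper opens to 85 mm and grips with 20 to 120 N. Pads are 22 mm wide; open, the fingers measure 114 mm over their backs; the gripper's body (76 mm by 85 mm) begins 54 mm behind the grasp point. The pads swing forward as they close: fully open they stand 13 mm farther back than shut.
Start: joints at [-1.142, 0.264, 1.604, -0, 1.274, -0.037], TCP at [0.303, -0.603, 0.194] pointing down, gripper open.
Joint ranges: [-2.63, 2.63], [-0.94, 2.18], [0.31, 2.57], [-1.31, 4.45], [0, 2.66], [-2.55, 2.55]. Speed limits (rad/s): [2.57, 2.57, 3.14, 3.14, 3.14, 3.14].

## Interface

Orientations are given as a rotation vector (axis times angle).
In Python, from workcell import status, vision, job, bot gives the robot as it stands.
- The arm moves only by the tool apply_moves, never from a script. Its argument "deltas" is a list of rows, each a list of 7 numbers: the shift along the tool's x, y, z in m, then the turn, a rotation vector about the tool's x, y, z in rad, then the closure, from 0 (fully open) to 1 (shut). In form: [[x, y, z, rx, ry, rz, jaw], ...]. A call has 1 to 8 rows; each row is the pose to reach, as a shift and turn from the pose commanded when the call began, along the tool's axes at that moment; what a row does not reach only later rows make up. A row lasts 1/12 s, in which the tool goes at most 41.7 mm and 7.16 degrees, less where a joint would pass 70% of its speed; a pose out of reach is approached as far as the arm can. A call with a gripper value outside its range is refused whole. The fingers move at their own pace and stop on an object; "squeeze" is the grip in N (left out, the last holds). Time passes only in rows, so rows that repeat a pose let the fingers close. It gives the time, the measured TCP pose, the force and the opening at its end, in the units of the state.
- status.read_state(): the state, without advancing time (a new reading comes with each control period).
- vision.read_camera(name): name is "scene" or "top" or "wrist"; returns the picture (480x640x3 uint8, red, green, blue); there is no depth.
- vision.get_calibration(name): a dict with "fov_y" (degrees; the focal length in pixels is half the picture's height over the tangent of half this angle, whatever the lens; pixels are square), "cx", "cy" (the principal point, pixels), "R" (3x3) and "t" (3): a world point X has camera coordinates R X + t; the wrist camera has in their place "tool_from_camera" (4x4, takes a point from camera to tool coordinates, whose origin is the TCP and whose axes are the flange's). Camera axes: x right, y down, z forward; pixel columns grow to the right and rows downward; lengths in m; the calibration is good to about 2 mm. A picture is of the moment at which its call begins: read the wrist's pose just before it. get_calibration takes no time and is no camera call.
- job.finish_job(): hands the job in, once; it reports no verdict.
The state is a dict: "time": time; "q": joint angles; "joint_vel": joint speeds; "joint_torque": joint torques, N m; "tool_pos": TCP position; "tcp_rot": TCP orientation; "wrist_force": force on the tool from outside, world axes, zero at the start; "torque": the same for the moment, N m; "width": opening from 0.0 (shut) to 1.0 (fully open).
Only numpy, scipy, OpenCV 4.12 (cv2) and the standard library are available. Lean on these libraries where they do the work, as an engineer would, in place of code of your own. Each camera call takes 0.05 s, during which the arm holds its last target. There are 200 camera calls.

## Working session

There is one attempt and no reset: what is moved stays moved. The work goes in short steps, Python scripts to look and compute and a tool call to move; the robot and the scene stay as the last step left them, time stands still between calls to the robot, and variables do not carry over. Pictures are saved under pics/ and viewed, about 8 in all and at most 12, crops included, and the job is handed in when it is done.

Besides the shell and the picture viewer there is one more tool, called after "Call:" in YAML: its name, and indented under it one key for each argument. apply_moves: Moves the arm, as the interface text tells. Its arguments: {"type":"object","properties":{"deltas":{"type":"array","items":{"type":"array","items":{"type":"number"}}},"squeeze":{"type":"number"}},"required":["deltas"]}

```bash
mkdir -p pics; ls; cat > h.py <<'E'
import numpy as np, cv2
from scipy.spatial.transform import Rotation as Ro
from workcell import status, vision, job, bot
def snap(n,f):
    s=status.read_state(); im=vision.read_camera(n); cv2.imwrite(f'pics/{f}.png',im[...,::-1]); return s,im
def K(c):
    f=240/np.tan(np.radians(c['fov_y'])/2); return f,c['cx'],c['cy']
def cam(n,s=None):
    c=vision.get_calibration(n)
    if 'R' in c: return K(c),np.array(c['R']),np.array(c['t'])
    T=np.eye(4);T[:3,:3]=Ro.from_rotvec(s['tcp_rot']).as_matrix();T[:3,3]=s['tool_pos']
    M=np.linalg.inv(T@np.array(c['tool_from_camera'])); return K(c),M[:3,:3],M[:3,3]
def ray(C,uv):
    (f,cx,cy),R,t=C; d=R.T@np.array([(uv[0]-cx)/f,(uv[1]-cy)/f,1]); return -R.T@t,d/np.linalg.norm(d)
def onz(C,uv,z):
    o,d=ray(C,uv); return o+d*(z-o[2])/d[2]
def proj(C,X):
    (f,cx,cy),R,t=C; p=R@np.array(X)+t; return np.array([cx+f*p[0]/p[2],cy+f*p[1]/p[2]])
def tri(rs):
    A=0;b=0
    for o,d in rs: P=np.eye(3)-np.outer(d,d);A=A+P;b=b+P@o
    return np.linalg.solve(A,b)
E
python3 - <<'E'
from h import *
for n in('scene','top','wrist'):
    print(n,vision.get_calibration(n))
s,a=snap('scene','scene0'); s,b=snap('top','top0'); print(s, bot.tcp_to_grasp)
E
```

```text
pics
scene {'fov_y': 49.60095083837362, 'cx': 328.204966404668, 'cy': 233.18267078414723, 'R': array([[ 0.64634643, -0.76301415, -0.00675981],
       [-0.29066664, -0.23801223, -0.92674866],
       [ 0.70551342,  0.60096554, -0.37562112]]), 't': array([-0.48874663,  0.22296732,  0.601422  ])}
top {'fov_y': 45.95021948578862, 'cx': 323.3675956928136, 'cy': 251.8489070314229, 'R': array([[-0.01704296, -0.99977676, -0.01248905],
       [-0.98697439,  0.01882057, -0.15977279],
       [ 0.15997218,  0.00960337, -0.98707481]]), 't': array([-0.16476864,  0.57571204,  0.99126638])}
wrist {'fov_y': 68.68222485049257, 'cx': 318.6567437215762, 'cy': 237.6486483816723, 'tool_from_camera': array([[ 2.73423046e-04, -9.58708508e-01, -2.84390441e-01,
         7.32439298e-02],
       [ 9.99999689e-01,  5.18590032e-05,  7.86613267e-04,
         5.39715630e-04],
       [-7.39384626e-04, -2.84390567e-01,  9.58708224e-01,
        -1.79138396e-01],
       [ 0.00000000e+00,  0.00000000e+00,  0.00000000e+00,
         1.00000000e+00]])}
{'time': 0.05, 'q': array([-1.14189786e+00,  2.64763462e-01,  1.60536887e+00,  4.47359158e-05,
        1.27372150e+00, -3.69203701e-02]), 'joint_vel': array([-0.00151647, -0.00133676, -0.00091956,  0.00165718, -0.00208749,
       -0.00027402]), 'joint_torque': array([-8.91949585e-04, -5.17024648e+01, -3.68843329e+01, -4.02812384e-04,
        6.97565163e-03,  1.50475012e-05]), 'tool_pos': array([ 0.30283928, -0.60233582,  0.19295796]), 'tcp_rot': array([-3.05460508e+00, -7.24575065e-01,  6.25348572e-04]), 'wrist_force': array([-0.14823593,  1.18674224,  0.29749063]), 'torque': array([-0.00357988,  0.05435484,  0.07541828]), 'width': 1.0030890864688982} -0.0187
```

View pics/top0.png

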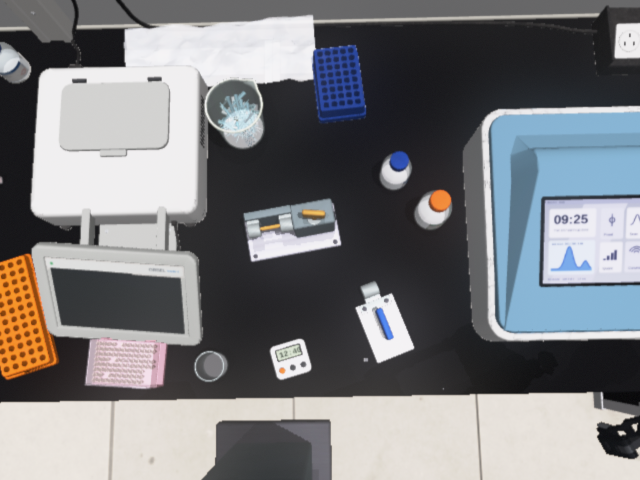

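View pics/scene0.png

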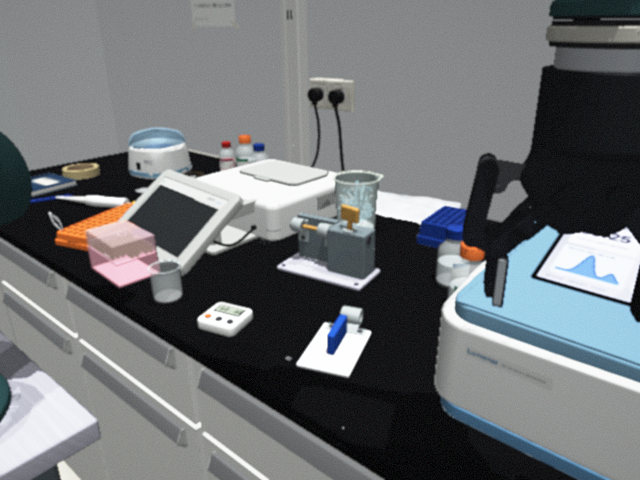

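Top view: bracket about (292,230), with its brass key at (313,213). The flap is at (385,327) with a blue rib, its knuckle at (371,291). The timer is at (291,359), the beaker at (210,366) and the bottles at (397,168) and (434,208). Next I'll measure these.

```bash
cat > m.py <<'E'
from h import *
def blobs(im,lo,hi,box=None,amin=25):
    hsv=cv2.cvtColor(im,cv2.COLOR_RGB2HSV); m=cv2.inRange(hsv,lo,hi)
    if box: z=np.zeros_like(m);x0,y0,x1,y1=box;z[y0:y1,x0:x1]=255;m&=z
    out=[]
    for c in cv2.findContours(m,cv2.RETR_EXTERNAL,cv2.CHAIN_APPROX_NONE)[0]:
        if cv2.contourArea(c)>=amin:
            M=cv2.moments(c); out.append((cv2.contourArea(c),M['m10']/M['m00'],M['m01']/M['m00'],cv2.minAreaRect(c),c))
    return sorted(out,key=lambda b:-b[0])
BR=((12,120,80),(28,255,255)); BL=((105,120,60),(125,255,255)); WH=((0,0,200),(180,50,255))
E
python3 - <<'E'
from m import *
im=cv2.imread('pics/top0.png')[...,::-1]; C=cam('top')
for n,col,box,z in(('brass',BR,(230,190,350,270),.1355),('blue',BL,(350,280,420,370),.038),('white',WH,(350,270,420,370),.006),('plate',WH,(230,190,350,270),.008)):
    for b in blobs(im,*col,box):
        P=onz(C,b[1:3],z); bx=np.array([onz(C,p,z)[:2] for p in cv2.boxPoints(b[3])])
        e=[bx[1]-bx[0],bx[2]-bx[1]]
        print(n,b[0],np.round(b[1:3],1),P.round(4),[(round(np.linalg.norm(v),4),round(np.degrees(np.arctan2(v[1],v[0])),1)) for v in e])
E
```

```text
brass 105.0 [313.3 213.1] [ 0.6247 -0.1601  0.1355] [(np.float64(0.0119), np.float64(-5.7)), (np.float64(0.0374), np.float64(-96.5))]
brass 43.5 [269.8 226.7] [ 0.6026 -0.0866  0.1355] [(np.float64(0.0324), np.float64(-81.5)), (np.float64(0.0057), np.float64(-171.0))]
blue 163.0 [384.  323.5] [ 0.4407 -0.2822  0.038 ] [(np.float64(0.0112), np.float64(-68.9)), (np.float64(0.0573), np.float64(-159.5))]
white 2298.0 [384.2 326.8] [ 0.4357 -0.2853  0.006 ] [(np.float64(0.0741), np.float64(-69.3)), (np.float64(0.1168), np.float64(-160.2))]
white 79.5 [370.3 289.6] [ 0.5054 -0.2618  0.006 ] [(np.float64(0.0274), np.float64(-72.6)), (np.float64(0.0125), np.float64(-163.4))]
plate 1539.0 [289.  243.9] [ 0.5953 -0.1097  0.008 ] [(np.float64(0.1733), np.float64(-80.9)), (np.float64(0.0483), np.float64(-171.4))]
plate 55.0 [253.5 229.4] [ 0.6248 -0.0418  0.008 ] [(np.float64(0.0211), np.float64(-91.1)), (np.float64(0.0117), np.float64(-179.9))]
plate 51.5 [285.7 223.5] [ 0.6351 -0.1036  0.008 ] [(np.float64(0.0117), np.float64(-0.3)), (np.float64(0.0211), np.float64(-91.1))]
```

```bash
cat >> h.py <<'E'
def delta(P,yaw,tilt=None):
    """shift and turn, in tool axes, to reach P with tool straight down and tool x at world angle yaw (deg)"""
    s=status.read_state(); R=Ro.from_rotvec(s['tcp_rot']).as_matrix()
    a=np.radians(yaw); T=np.array([[np.cos(a),np.sin(a),0],[np.sin(a),-np.cos(a),0],[0,0,-1]])
    d=R.T@(np.array(P)-s['tool_pos']); r=Ro.from_matrix(R.T@T).as_rotvec()
    print('d',d.round(4),'r',r.round(4)); return d,r
def st():
    s=status.read_state(); x=Ro.from_rotvec(s['tcp_rot']).as_matrix()
    print('t',round(s['time'],2),'p',s['tool_pos'].round(4),'xyaw',round(np.degrees(np.arctan2(x[1,0],x[0,0])),2),'z',x[:,2].round(4),'q',s['q'].round(2),'F',s['wrist_force'].round(1),'M',s['torque'].round(2),'w',round(s['width'],3))
    return s
E
python3 -c "
from h import *
st();delta((.31,-.30,.26),20.5);delta((.42,-.30,.26),20.5)"
```

```text
t 0.1 p [ 0.3029 -0.6024  0.1931] xyaw 26.69 z [-9.0e-04  1.9e-03 -1.0e+00] q [-1.14  0.26  1.61  0.    1.27 -0.04] F [-0.2 -0.7  0.3] M [ 0.02 -0.01 -0.03] w 1.0
d [ 0.1422 -0.2671 -0.0664] r [-0.002   0.      0.1081]
d [ 0.2405 -0.2177 -0.0665] r [-0.002   0.      0.1081]
```

Call:
apply_moves:
  deltas:
    - [0.142,-0.267,-0.066,-0.002,0,0.108,0]
    - [0.142,-0.267,-0.066,-0.002,0,0.108,0]
    - [0.142,-0.267,-0.066,-0.002,0,0.108,0]
    - [0.142,-0.267,-0.066,-0.002,0,0.108,0]
    - [0.142,-0.267,-0.066,-0.002,0,0.108,0]
    - [0.24,-0.218,-0.066,-0.002,0,0.108,0]
    - [0.24,-0.218,-0.066,-0.002,0,0.108,0]
    - [0.24,-0.218,-0.066,-0.002,0,0.108,0]

```text
time: 0.77
tool_pos: [0.4007, -0.3158, 0.257]
tcp_rot: [3.089, 0.557, 0.001]
wrist_force: [0.5, -0.7, -0.5]
width: 0.999
```

Call:
apply_moves:
  deltas:
    - [0.06,0,0,0,0,0,0]
    - [0.06,0,0,0,0,0,0]
    - [0.06,0,0,0,0,0,0]

```text
time: 1.02
tool_pos: [0.4597, -0.2943, 0.2562]
tcp_rot: [3.089, 0.566, 0.003]
wrist_force: [0.1, -0.0, 0.0]
width: 0.996
```

```bash
python3 - <<'E'
from m import *
st(); s,im=snap('wrist','w1'); C=cam('wrist',s)
for n,col,z in(('blue',BL,.038),('white',WH,.006),('brass',BR,.1355)):
    for b in blobs(im,*col,None,100)[:4]:
        P=onz(C,b[1:3],z); bx=np.array([onz(C,p,z)[:2] for p in cv2.boxPoints(b[3])]); e=[bx[1]-bx[0],bx[2]-bx[1]]
        print(n,b[0],np.round(b[1:3],1),P.round(4),[(round(np.linalg.norm(v),4),round(np.degrees(np.arctan2(v[1],v[0])),1)) for v in e])
delta((.6,-.13,.27),83.5)
E
```

```text
t 1.02 p [ 0.4597 -0.2943  0.2562] xyaw 20.75 z [ 1.9e-03 -8.0e-04 -1.0e+00] q [-0.62 -0.02  1.8   0.    1.35  0.59] F [ 0.1 -0.   0. ] M [-0.01  0.01 -0.05] w 0.996
blue 452.5 [304.5 209.2] [ 0.445  -0.2836  0.038 ] [(np.float64(0.061), np.float64(19.9)), (np.float64(0.0113), np.float64(-69.2))]
white 8413.0 [259.2 371.7] [ 0.1921 -0.3057  0.006 ] [(np.float64(0.1641), np.float64(0.2)), (np.float64(0.175), np.float64(-90.0))]
white 4922.5 [305.  208.3] [ 0.4396 -0.2849  0.006 ] [(np.float64(0.1139), np.float64(18.8)), (np.float64(0.0707), np.float64(-69.2))]
white 4466.5 [285.2 318. ] [ 0.2868 -0.3123  0.006 ] [(np.float64(0.057), np.float64(-0.4)), (np.float64(0.1821), np.float64(-89.6))]
white 4209.0 [551.1 196.9] [ 0.5606 -0.564   0.006 ] [(np.float64(0.1936), np.float64(-69.2)), (np.float64(0.5034), np.float64(-144.7))]
brass 2015.0 [494.7  40.7] [ 0.6401 -0.3707  0.1355] [(np.float64(0.0403), np.float64(-34.7)), (np.float64(0.034), np.float64(-115.1))]
d [ 0.1915 -0.1043 -0.0143] r [ 5.0000e-04  1.2000e-03 -1.0961e+00]
```

View pics/w1.png

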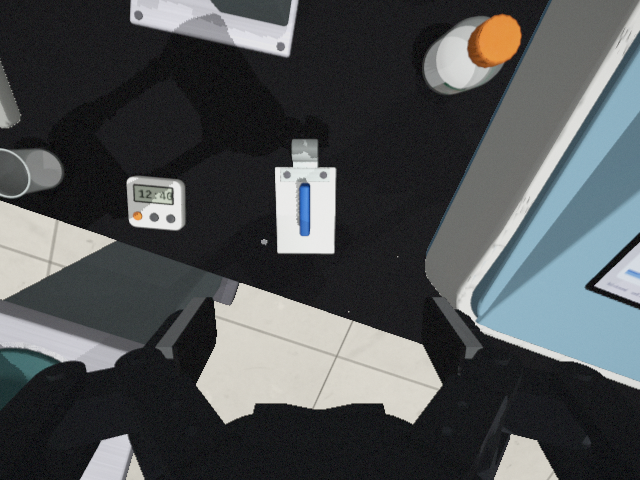

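Wrist view: the flap lies clear at (305,208) with its knuckle at the far edge (304,152). The bracket plate shows at the top edge. Moving over the bracket.

Call:
apply_moves:
  deltas:
    - [0.19,-0.104,-0.014,0,0,-1.096,0]
    - [0.19,-0.104,-0.014,0,0,-1.096,0]
    - [0.19,-0.104,-0.014,0,0,-1.096,0]
    - [0.19,-0.104,-0.014,0,0,-1.096,0]
    - [0.19,-0.104,-0.014,0,0,-1.096,0]
    - [0.19,-0.104,-0.014,0,0,-1.096,0]
    - [0.19,-0.104,-0.014,0,0,-1.096,0]
    - [0.19,-0.104,-0.014,0,0,-1.096,0]

```text
time: 1.73
tool_pos: [0.5976, -0.1327, 0.2697]
tcp_rot: [2.437, 1.981, -0.003]
wrist_force: [-0.2, -1.0, 0.1]
width: 1.002
```

Call:
apply_moves:
  deltas:
    - [0,0,0,0,0,-0.096,0]
    - [0,0,0,0,0,-0.096,0]
    - [0,0,0,0,0,-0.096,0]
    - [0,0,0,0,0,-0.096,0]

```text
time: 2.07
tool_pos: [0.5975, -0.1334, 0.2702]
tcp_rot: [2.35, 2.083, -0.002]
wrist_force: [0.0, 0.1, 0.3]
width: 1.002
```

```bash
python3 - <<'E'
from m import *
st(); s,im=snap('wrist','w2'); C=cam('wrist',s)
for n,col,z in(('brass',BR,.1355),('white',WH,.008)):
    for b in blobs(im,*col,None,60)[:5]:
        P=onz(C,b[1:3],z); bx=np.array([onz(C,p,z)[:2] for p in cv2.boxPoints(b[3])]); e=[bx[1]-bx[0],bx[2]-bx[1]]
        print(n,b[0],np.round(b[1:3],1),P.round(4),[(round(np.linalg.norm(v),4),round(np.degrees(np.arctan2(v[1],v[0])),1)) for v in e])
E
```

```text
t 2.07 p [ 0.5975 -0.1334  0.2702] xyaw 83.09 z [ 1.0e-04 -1.9e-03 -1.0e+00] q [-0.26  0.11  1.65 -0.    1.38 -0.14] F [0.  0.1 0.3] M [ 0.04 -0.01  0.01] w 1.002
brass 545.0 [388.8 401.6] [ 0.6494 -0.348   0.1355] [(np.float64(0.028), np.float64(51.8)), (np.float64(0.044), np.float64(-48.6))]
brass 375.0 [352.4 235.3] [ 0.6276 -0.1562  0.1355] [(np.float64(0.0091), np.float64(-6.9)), (np.float64(0.0417), np.float64(-95.1))]
brass 150.0 [328.9 152.4] [ 0.6143 -0.0789  0.1355] [(np.float64(0.0046), np.float64(8.0)), (np.float64(0.0302), np.float64(-80.5))]
white 11336.5 [ 51.6 262.8] [ 0.2327 -0.1844  0.008 ] [(np.float64(0.1529), np.float64(-0.7)), (np.float64(0.1678), np.float64(-100.6))]
white 6371.5 [ 60.1 345.2] [ 0.2022 -0.3083  0.008 ] [(np.float64(0.1956), np.float64(10.3)), (np.float64(0.1106), np.float64(-90.9))]
white 6270.0 [601.8 113.6] [ 0.9437 -0.0804  0.008 ] [(np.float64(0.1376), np.float64(-6.9)), (np.float64(0.2033), np.float64(-82.2))]
white 2573.5 [314.4 182.7] [ 0.5951 -0.1206  0.008 ] [(np.float64(0.0373), np.float64(9.4)), (np.float64(0.1559), np.float64(-79.1))]
white 2335.0 [144.  195.8] [ 0.3791 -0.111   0.008 ] [(np.float64(0.0616), np.float64(17.8)), (np.float64(0.0664), np.float64(-76.4))]
```

View pics/w2.png

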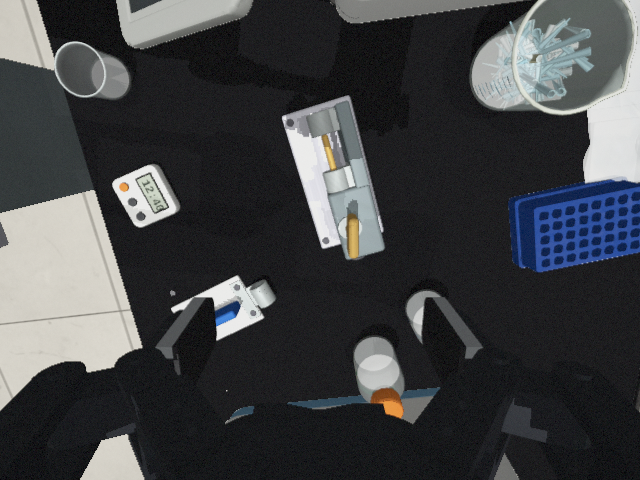

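Bracket in view with the wing at (352,235), the pin crossing the gap at (329,152), and the flap and bystanders clear. I'll hover over the key and refine.

```bash
python3 -c "
from h import *
delta((.626,-.158,.16),84.3)"
```

```text
d [-0.0209  0.0311  0.1103] r [ 0.0005  0.0019 -0.0205]
```

Call:
apply_moves:
  deltas:
    - [-0.021,0.031,0.11,0,0.002,-0.02,0]
    - [-0.021,0.031,0.11,0,0.002,-0.02,0]
    - [-0.021,0.031,0.11,0,0.002,-0.02,0]
    - [-0.021,0.031,0.11,0,0.002,-0.02,0]
    - [-0.021,0.031,0.11,0,0.002,-0.02,0]

```text
time: 2.53
tool_pos: [0.6245, -0.1571, 0.1578]
tcp_rot: [-2.325, -2.106, 0.004]
wrist_force: [0.3, 0.3, 1.1]
width: 1.0
```

```bash
python3 - <<'E'
from m import *
st(); s,im=snap('wrist','w3'); C=cam('wrist',s)
for n,col,z in(('brass',BR,.1355),):
    for b in blobs(im,*col,None,60)[:5]:
        P=onz(C,b[1:3],z); bx=np.array([onz(C,p,z)[:2] for p in cv2.boxPoints(b[3])]); e=[bx[1]-bx[0],bx[2]-bx[1]]
        print(n,b[0],np.round(b[1:3],1),P.round(4),bx.round(4).tolist(),[(round(np.linalg.norm(v),4),round(np.degrees(np.arctan2(v[1],v[0])),1)) for v in e])
E
```

```text
t 2.53 p [ 0.6245 -0.1571  0.1578] xyaw 84.34 z [-0.0048  0.0019 -1.    ] q [-0.29  0.23  1.71  0.    1.2  -0.19] F [0.3 0.3 1.1] M [-0.01 -0.02  0.  ] w 1.0
brass 885.0 [324.1 255.9] [ 0.6289 -0.1566  0.1355] [[0.6224, -0.178], [0.6268, -0.1345], [0.635, -0.1353], [0.6311, -0.1788]] [(np.float64(0.0437), np.float64(84.3)), (np.float64(0.0083), np.float64(-5.6))]
brass 402.5 [293.9 129.9] [ 0.6193 -0.0821  0.1355] [[0.6145, -0.0683], [0.6191, -0.0675], [0.624, -0.0959], [0.6192, -0.0967]] [(np.float64(0.0046), np.float64(8.9)), (np.float64(0.0288), np.float64(-80.2))]
brass 95.5 [ 23.1 176.9] [ 0.4622 -0.0923  0.1355] [[0.4597, -0.0893], [0.4665, -0.09], [0.4646, -0.0955], [0.4578, -0.0948]] [(np.float64(0.0069), np.float64(-5.6)), (np.float64(0.0058), np.float64(-108.9))]
```

View pics/w3.png

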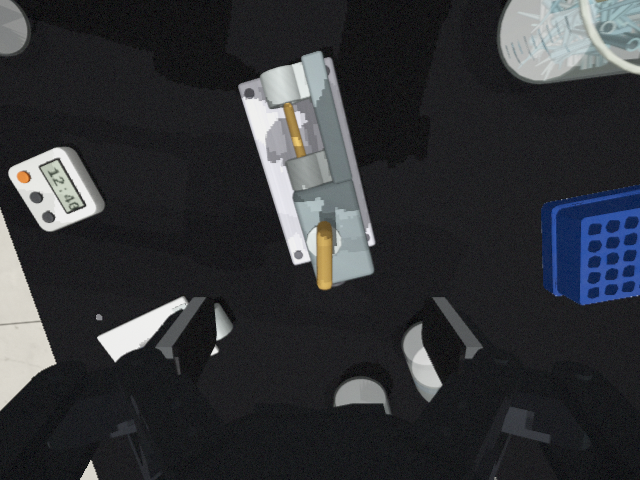

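Hover view: the wing's top face runs from (324,232) to (324,290), between the open fingers. The end-corrected centre is about (0.6275, -0.159).

```bash
python3 -c "
from h import *
delta((.6275,-.1588,.106),84.3)"
```

```text
d [-0.0014  0.0014  0.0547] r [-0.0001 -0.0006  0.0012]
```

Call:
apply_moves:
  deltas:
    - [-0.001,0.001,0.03,0,0,0,0]
    - [-0.001,0.001,0.054,0,0,0,0]
    - [-0.001,0.001,0.054,0,0,0,0]
    - [-0.001,0.001,0.054,0,0,0,0.6]
    - [-0.001,0.001,0.054,0,0,0,0.75]
    - [-0.001,0.001,0.054,0,0,0,0.75]
    - [-0.001,0.001,0.054,0,0,0,0.75]
    - [-0.001,0.001,0.054,0,0,0,0.75]
  squeeze: 20

```text
time: 3.25
tool_pos: [0.6287, -0.1586, 0.1085]
tcp_rot: [2.324, 2.109, 0.004]
wrist_force: [-0.5, -0.4, -0.5]
width: 0.303
```

Call:
apply_moves:
  deltas:
    - [0,0,0,0,0,0,1]
    - [0,0,0,0,0,0,1]
    - [0,0,0,0,0,0,1]
    - [0,0,0,0,0,0,1]
    - [0,0,0,0,0,0,1]
    - [0,0,0,0,0,0,1]

```text
time: 3.75
tool_pos: [0.6275, -0.1583, 0.1063]
tcp_rot: [2.326, 2.111, 0.001]
wrist_force: [0.3, -0.8, 0.7]
width: 0.0
```

```bash
python3 - <<'E'
from m import *
st(); s,im=snap('wrist','w4');st()
E
```

```text
t 3.75 p [ 0.6275 -0.1583  0.1063] xyaw 84.44 z [ 7.e-04  3.e-04 -1.e+00] q [-0.29  0.28  1.76  0.    1.11 -0.19] F [ 0.3 -0.8  0.7] M [-0.07  0.02  0.06] w 0.0
t 3.8 p [ 0.6275 -0.1583  0.1063] xyaw 84.44 z [ 7.e-04  2.e-04 -1.e+00] q [-0.29  0.28  1.76  0.    1.11 -0.19] F [-0.3  0.1 -0.2] M [-0.   -0.03 -0.01] w 0.0
```

View pics/w4.png

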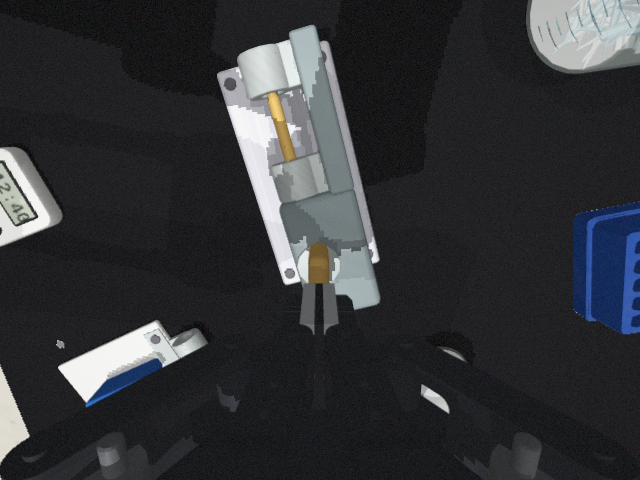

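The fingers read fully shut (width 0), yet the wing sits right under them at (319,262). I need a closer look, so I'll make one composite of zoomed crops.

```bash
python3 - <<'E'
from m import *
s,a=snap('scene','s5'); w=cv2.imread('pics/w4.png')[...,::-1]
C=cam('scene'); p=s['tool_pos']; print('tcp px',proj(C,p),'wingtop',proj(C,[.6275,-.1588,.1355]), proj(cam('wrist',s),p))
f=lambda im,x,y,w,h:cv2.resize(im[y:y+h,x:x+w],(400,400),interpolation=cv2.INTER_CUBIC)
cv2.imwrite('pics/c5.png',np.hstack([f(a,280,150,120,120),f(w,250,220,140,140)])[...,::-1])
E
```

```text
tcp px [349.28441187 221.60993047] wingtop [349.66022002 205.87415477] [316.6473993  271.12638906]
```

View pics/c5.png

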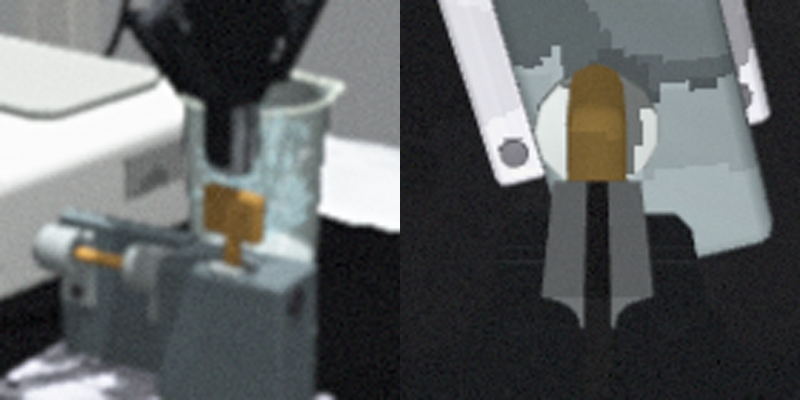

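```bash
python3 - <<'E'
from m import *
s=st(); print({k:getattr(bot,k) for k in dir(bot) if not k.startswith('__')})
C=cam('scene');W=cam('wrist',s)
X=tri([ray(C,(349,201.5)),ray(W,(318,283))]); print('fingertip',X, proj(C,X),proj(W,X))
R=Ro.from_rotvec(s['tcp_rot']).as_matrix(); print('in tool',R.T@(X-s['tool_pos']))
E
```

```text
t 3.85 p [ 0.6275 -0.1583  0.1063] xyaw 84.44 z [ 9.e-04  2.e-04 -1.e+00] q [-0.29  0.28  1.76  0.    1.11 -0.19] F [ 0.8  0.2 -0.8] M [-0.02 -0.   -0.01] w 0.003
{'MotionError': <class 'workcell.MotionError'>, 'tcp_to_grasp': -0.0187}
fingertip [ 0.63052256 -0.15217757  0.14058572] [347.75576965 201.87388392] [321.64536972 286.47612666]
in tool [ 0.00644273  0.0024135  -0.0342361 ]
```

Both cameras put the shut fingertip about 34 mm behind the stated TCP: it is at z≈0.140, above the wing top at 0.1355. That fits the fingers having closed on nothing. I'll open, go 30 mm lower, and close while watching the forces.

Call:
apply_moves:
  deltas:
    - [0,0,0,0,0,0,0.4]
    - [0,0,0,0,0,0,0.4]
    - [0,0,0,0,0,0,0.4]
    - [0,0,0,0,0,0,0.4]
    - [0,0,0.015,0,0,0,0.4]
    - [0,0,0.03,0,0,0,0.4]
    - [0,0,0.03,0,0,0,0.4]

```text
time: 4.43
tool_pos: [0.6252, -0.1576, 0.0733]
tcp_rot: [-2.324, -2.108, 0.003]
wrist_force: [-0.6, 0.5, -1.4]
width: 0.6
```

Call:
apply_moves:
  deltas:
    - [0,0,0,0,0,0,1]
    - [0,0,0,0,0,0,1]
    - [0,0,0,0,0,0,1]
    - [0,0,0,0,0,0,1]
    - [0,0,0,0,0,0,1]
    - [0,0,0,0,0,0,1]
    - [0,0,0,0,0,0,1]
  squeeze: 25

```text
time: 5.02
tool_pos: [0.6275, -0.1584, 0.0778]
tcp_rot: [2.326, 2.111, 0.001]
wrist_force: [-4.8, 0.6, 5.2]
width: 0.103
```

```bash
python3 - <<'E'
from m import *
s=st()
s,a=snap('scene','s6'); s,w=snap('wrist','w6')
f=lambda im,x,y,w,h:cv2.resize(im[y:y+h,x:x+w],(400,400),interpolation=cv2.INTER_CUBIC)
cv2.imwrite('pics/c6.png',np.hstack([f(a,280,150,120,120),f(w,250,220,140,140)])[...,::-1])
E
```

```text
t 5.02 p [ 0.6275 -0.1584  0.0778] xyaw 84.45 z [ 1.e-03 -1.e-04 -1.e+00] q [-0.29  0.3   1.78  0.    1.06 -0.19] F [-4.8  0.6  5.2] M [0.11 0.71 0.06] w 0.103
```

Gripped: width 8.8 mm and light forces, with a small centring offset in -x. Turning clockwise (+rz), 0.8 rad at a time.

Call:
apply_moves:
  deltas:
    - [0,-0.0015,0,0,0,0,1]
    - [0,-0.0015,0,0,0,0.1,1]
    - [0,-0.0015,0,0,0,0.2,1]
    - [0,-0.0015,0,0,0,0.3,1]
    - [0,-0.0015,0,0,0,0.4,1]
    - [0,-0.0015,0,0,0,0.5,1]
    - [0,-0.0015,0,0,0,0.6,1]
    - [0,-0.0015,0,0,0,0.6,1]
  squeeze: 50

```text
time: 5.78
tool_pos: [0.6285, -0.1589, 0.0779]
tcp_rot: [2.845, 1.324, 0.008]
wrist_force: [4.5, -1.7, 2.4]
width: 0.106
```

```bash
python3 - <<'E'
from m import *
s=st()
s,a=snap('scene','s7'); s,w=snap('wrist','w7')
f=lambda im,x,y,w,h:cv2.resize(im[y:y+h,x:x+w],(400,400),interpolation=cv2.INTER_CUBIC)
cv2.imwrite('pics/c7.png',np.hstack([f(a,280,150,120,120),f(w,230,180,180,180)])[...,::-1])
E
```

```text
t 5.78 p [ 0.6285 -0.1589  0.0779] xyaw 49.92 z [ 0.0061 -0.0013 -1.    ] q [-0.29  0.3   1.78  0.    1.05  0.41] F [ 4.5 -1.7  2.4] M [-0.26 -0.4  -0.04] w 0.106
```

View pics/c7.png

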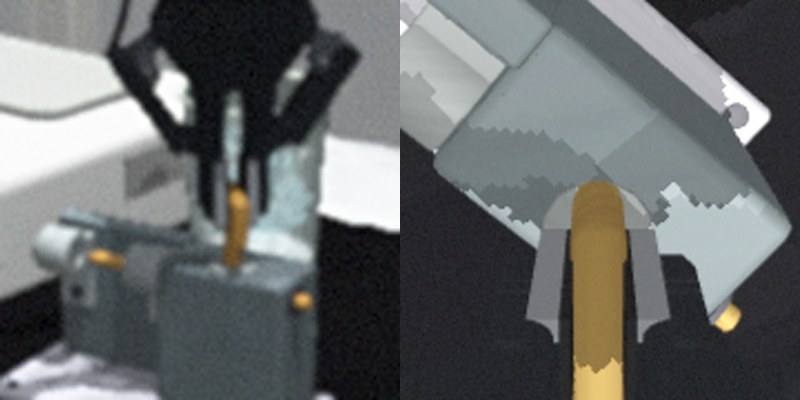

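Composite: the fingers straddle the wing, it has turned, and the pin's tail is coming out of the housing end. I'll re-centre by -2 mm and +1 mm and keep turning.

Call:
apply_moves:
  deltas:
    - [-0.002,0.001,0,0,0,0.12,1]
    - [-0.002,0.001,0,0,0,0.24,1]
    - [-0.002,0.001,0,0,0,0.36,1]
    - [-0.002,0.001,0,0,0,0.48,1]
    - [-0.002,0.001,0,0,0,0.6,1]
    - [-0.002,0.001,0,0,0,0.72,1]
    - [-0.002,0.001,0,0,0,0.84,1]
    - [-0.002,0.001,0,0,0,0.84,1]

```text
time: 6.55
tool_pos: [0.6291, -0.1601, 0.0779]
tcp_rot: [3.141, 0.049, 0.013]
wrist_force: [8.4, 1.2, 1.3]
width: 0.103
```

```bash
python3 - <<'E'
from h import *
st()
E
```

```text
t 6.55 p [ 0.6291 -0.1601  0.0779] xyaw 1.8 z [ 8.e-03 -2.e-04 -1.e+00] q [-0.29  0.3   1.78  0.    1.05  1.25] F [8.4 1.2 1.3] M [ 0.09 -1.05 -0.01] w 0.103
```

Call:
apply_moves:
  deltas:
    - [0.003,0,0,0,0,0,1]
    - [0.003,0,0,0,0,0,0]
    - [0.003,0,0,0,0,0,0]
    - [0.003,0,0,0,0,0,0]
    - [0.003,0,0,0,0,0,0]
    - [0.003,0,0,0,0,0,0]
    - [0.003,0,0,0,0,0,0]

```text
time: 7.13
tool_pos: [0.6282, -0.1602, 0.0761]
tcp_rot: [-3.141, -0.053, -0.001]
wrist_force: [0.3, 0.2, -0.1]
width: 0.94
```

```bash
python3 - <<'E'
from h import *
st();delta((.628,-.160,.076),91.8)
E
```

```text
t 7.13 p [ 0.6282 -0.1602  0.0761] xyaw 1.95 z [ 4.e-04  4.e-04 -1.e+00] q [-0.29  0.31  1.78  0.    1.06  1.25] F [ 0.3  0.2 -0.1] M [ 0.01  0.02 -0.03] w 0.94
d [-0.0002 -0.0002  0.0001] r [ 0.0000e+00 -6.0000e-04 -1.5682e+00]
```

Call:
apply_moves:
  deltas:
    - [0,0,0,0,0,-0.12,0]
    - [0,0,0,0,0,-0.24,0]
    - [0,0,0,0,0,-0.36,0]
    - [0,0,0,0,0,-0.48,0]
    - [0,0,0,0,0,-0.6,0]
    - [0,0,0,0,0,-0.72,0]
    - [0,0,0,0,0,-0.84,0]
    - [0,0,0,0,0,-0.96,0]

```text
time: 7.8
tool_pos: [0.6285, -0.1603, 0.0763]
tcp_rot: [2.757, 1.506, 0.001]
wrist_force: [-1.7, 0.2, -0.1]
width: 0.998
```

Call:
apply_moves:
  deltas:
    - [0,0,0,0,0,-0.12,0]
    - [0,0,0,0,0,-0.24,0]
    - [0,0,0,0,0,-0.36,0]
    - [0,0,0,0,0,-0.48,0]
    - [0,0,0,0,0,-0.6,0]
    - [0,0,0,0,0,-0.72,0]
    - [0,0,0,0,0,-0.84,0]
    - [0,0,0,0,0,-0.96,0]

```text
time: 8.47
tool_pos: [0.6284, -0.1602, 0.0763]
tcp_rot: [1.75, 2.609, 0.001]
wrist_force: [0.0, -0.1, 0.1]
width: 0.999
```

Call:
apply_moves:
  deltas:
    - [0,0,0,0,0,-0.12,0]
    - [0,0,0,0,0,-0.24,0]
    - [0,0,0,0,0,-0.36,0]
    - [0,0,0,0,0,-0.48,0]
    - [0,0,0,0,0,-0.6,0]
    - [0,0,0,0,0,-0.72,0]
    - [0,0,0,0,0,-0.84,0]
    - [0,0,0,0,0,-0.96,0]

```text
time: 9.13
tool_pos: [0.6284, -0.1603, 0.0763]
tcp_rot: [0.347, 3.122, 0.0]
wrist_force: [0.5, 0.2, 0.5]
width: 0.995
```

Call:
apply_moves:
  deltas:
    - [0,0,0,0,0,-0.12,0]
    - [0,0,0,0,0,-0.24,0]
    - [0,0,0,0,0,-0.26,0.6]
    - [0,0,0,0,0,-0.26,1]
    - [0,0,0,0,0,-0.26,1]
    - [0,0,0,0,0,-0.26,1]
    - [0,0,0,0,0,-0.26,1]
    - [0,0,0,0,0,-0.26,1]

```text
time: 9.8
tool_pos: [0.6286, -0.1602, 0.0765]
tcp_rot: [-0.049, 3.14, 0.0]
wrist_force: [-0.1, -0.2, 0.5]
width: 0.145
```

Call:
apply_moves:
  deltas:
    - [0,0,0,0,0,0,1]
    - [0,0,0,0,0,0,1]
    - [0,0,0,0,0,0,1]

```text
time: 10.05
tool_pos: [0.6286, -0.1601, 0.0766]
tcp_rot: [-0.05, 3.14, 0.001]
wrist_force: [-0.5, 0.6, 1.2]
width: 0.1
```

```bash
python3 - <<'E'
from h import *
st()
E
```

```text
t 10.05 p [ 0.6286 -0.1601  0.0766] xyaw -178.16 z [ 1.e-03  4.e-04 -1.e+00] q [-0.29  0.31  1.78  0.    1.06 -1.89] F [-0.5  0.6  1.2] M [0.14 0.1  0.11] w 0.1
```

Call:
apply_moves:
  deltas:
    - [0,0,0,0,0,0.1,1]
    - [0,0,0,0,0,0.2,1]
    - [0,0,0,0,0,0.3,1]
    - [0,0,0,0,0,0.4,1]
    - [0,0,0,0,0,0.5,1]
    - [0,0,0,0,0,0.6,1]
    - [0,0,0,0,0,0.7,1]
    - [0,0,0,0,0,0.8,1]

```text
time: 10.72
tool_pos: [0.6282, -0.1611, 0.0766]
tcp_rot: [1.183, 2.91, -0.001]
wrist_force: [-1.7, -2.5, 1.3]
width: 0.106
```

```bash
python3 - <<'E'
from h import *
st()
E
```

```text
t 10.72 p [ 0.6282 -0.1611  0.0766] xyaw 135.75 z [ 3.0e-04 -1.1e-03 -1.0e+00] q [-0.29  0.31  1.78 -0.    1.06 -1.09] F [-1.7 -2.5  1.3] M [-0.34  0.31  0.08] w 0.106
```

Call:
apply_moves:
  deltas:
    - [0,0,0,0,0,0.08,1]
    - [0,0,0,0,0,0.16,1]
    - [0,0,0,0,0,0.24,1]
    - [0,0,0,0,0,0.32,1]
    - [0,0,0,0,0,0.38,1]
    - [0,0,0,0,0,0.42,1]
    - [0,0,0,0,0,0.42,1]

```text
time: 11.3
tool_pos: [0.6279, -0.1614, 0.0768]
tcp_rot: [1.749, 2.608, -0.005]
wrist_force: [-3.3, -3.0, 4.5]
width: 0.11
```

```bash
python3 - <<'E'
from h import *
s=st();print(s['joint_torque'].round(2))
E
```

```text
t 11.3 p [ 0.6279 -0.1614  0.0768] xyaw 112.3 z [-6.0e-04 -3.1e-03 -1.0e+00] q [-0.29  0.31  1.78 -0.    1.06 -0.68] F [-3.3 -3.   4.5] M [-0.45  0.61  2.82] w 0.11
[ -0.71 -48.62 -33.38   2.42  -0.9    3.3 ]
```

Mz jumped to 2.8 N m after about 2.66 rad, against roughly 0.1 before, so this is the stop. Releasing, rising and checking the gap.

Call:
apply_moves:
  deltas:
    - [0,0,0,0,0,-0.005,0.5]
    - [0,0,0,0,0,-0.005,0]
    - [0,0,0,0,0,-0.005,0]
    - [0,0,0,0,0,-0.005,0]
    - [0,0,0,0,0,-0.005,0]
    - [0,0,-0.04,0,0,-0.005,0]
    - [0,0,-0.08,0,0,-0.005,0]
    - [0,0,-0.12,0,0,-0.005,0]

```text
time: 11.97
tool_pos: [0.6275, -0.1598, 0.1965]
tcp_rot: [-1.751, -2.606, -0.0]
wrist_force: [0.4, -0.1, -0.3]
width: 1.001
```

Call:
apply_moves:
  deltas:
    - [0,0,0,0,0,0,0]
    - [0,0,-0.01,0,0,0,0]
    - [0,0,-0.01,0,0,0,0]

```text
time: 12.22
tool_pos: [0.6294, -0.1604, 0.2087]
tcp_rot: [1.75, 2.605, 0.003]
wrist_force: [-0.3, 0.2, -0.0]
width: 1.005
```

```bash
python3 - <<'E'
from m import *
s=st(); s,w=snap('wrist','w8'); C=cam('wrist',s)
s2,t=snap('top','t8')
for b in blobs(w,*BR,None,30)[:6]:
    P=onz(C,b[1:3],.1355); bx=np.array([onz(C,p,.1355)[:2] for p in cv2.boxPoints(b[3])]); e=[bx[1]-bx[0],bx[2]-bx[1]]
    print(b[0],np.round(b[1:3],1),P.round(4),[(round(np.linalg.norm(v),4),round(np.degrees(np.arctan2(v[1],v[0])),1)) for v in e])
E
```

```text
t 12.22 p [ 0.6294 -0.1604  0.2087] xyaw 112.22 z [ 4.1e-03 -5.0e-04 -1.0e+00] q [-0.29  0.21  1.65  0.    1.28 -0.68] F [-0.3  0.2 -0. ] M [-0.01  0.04  0.03] w 1.005
596.0 [315.7 227.9] [ 0.6269 -0.1569  0.1355] [(np.float64(0.0096), np.float64(31.8)), (np.float64(0.0418), np.float64(-58.4))]
244.0 [301.9 276.5] [ 0.6317 -0.1971  0.1355] [(np.float64(0.0316), np.float64(99.3)), (np.float64(0.0058), np.float64(8.3))]
100.5 [77.9 33.5] [ 0.4384 -0.0953  0.1355] [(np.float64(0.0076), np.float64(22.3)), (np.float64(0.0063), np.float64(-78.6))]
43.0 [246.9 411.2] [ 0.6337 -0.3343  0.1355] [(np.float64(0.0149), np.float64(45.5)), (np.float64(0.0059), np.float64(-54.1))]
```

View pics/w8.png

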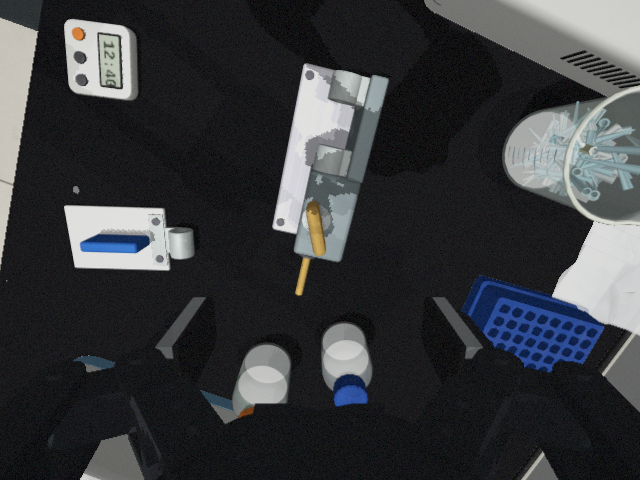

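Wrist view: the gap is empty, the pin tail sticks out at (300,275), and the wing is at (316,228). It now lies at -58.4°, so it is 157.6° clockwise of the bracket's y (99.2°), which is exactly 2.75 rad: the stop. Next is the flap.

```bash
python3 - <<'E'
from m import *
st();delta((.444,-.2825,.15),20)
E
```

```text
t 12.32 p [ 0.6279 -0.16    0.2055] xyaw 112.22 z [-4.e-04  7.e-04 -1.e+00] q [-0.29  0.21  1.65  0.    1.28 -0.68] F [ 0.3 -0.5 -0.7] M [ 0.   -0.   -0.01] w 1.001
d [-0.0439 -0.2165  0.0554] r [-8.0000e-04 -6.0000e-04  1.6096e+00]
```

Call:
apply_moves:
  deltas:
    - [-0.044,-0.216,0,0,0,1.61,0]
    - [-0.044,-0.216,0,0,0,1.61,0]
    - [-0.044,-0.216,0,0,0,1.61,0]
    - [-0.044,-0.216,0,0,0,1.61,0]
    - [-0.044,-0.216,0.055,0,0,1.61,0]
    - [-0.044,-0.216,0.055,0,0,1.61,0]
    - [-0.044,-0.216,0.055,0,0,1.61,0]
    - [-0.044,-0.216,0.055,0,0,1.61,0]

```text
time: 12.98
tool_pos: [0.4406, -0.2814, 0.1463]
tcp_rot: [-2.787, -1.433, 0.005]
wrist_force: [-0.7, -0.2, 0.0]
width: 1.0
```

Call:
apply_moves:
  deltas:
    - [0,0,0,0,0,0.61,0]
    - [0,0,0,0,0,0.61,0]
    - [0,0,0,0,0,0.61,0]
    - [0,0,0,0,0,0.61,0]
    - [0,0,0,0,0,0.61,0]
    - [0,0,0,0,0,0.61,0]
    - [0,0,0,0,0,0.61,0]

```text
time: 13.57
tool_pos: [0.4442, -0.2819, 0.1495]
tcp_rot: [-3.091, -0.549, 0.002]
wrist_force: [-0.7, -0.2, -0.7]
width: 0.998
```

```bash
python3 - <<'E'
from m import *
s=st(); s,w=snap('wrist','w9'); C=cam('wrist',s)
for n,col,z in(('blue',BL,.038),('white',WH,.006)):
  for b in blobs(w,*col,(200,50,450,420),200)[:3]:
    P=onz(C,b[1:3],z); bx=np.array([onz(C,p,z)[:2] for p in cv2.boxPoints(b[3])]); e=[bx[1]-bx[0],bx[2]-bx[1]]
    print(n,b[0],np.round(b[1:3],1),P.round(4),bx.round(4).tolist(),[(round(np.linalg.norm(v),4),round(np.degrees(np.arctan2(v[1],v[0])),1)) for v in e])
E
```

```text
t 13.57 p [ 0.4442 -0.2819  0.1495] xyaw 20.16 z [-0.0016  0.0021 -1.    ] q [-0.61  0.02  1.97  0.    1.16  0.61] F [-0.7 -0.2 -0.7] M [0.06 0.06 0.04] w 0.998
blue 832.5 [319.7 220.9] [ 0.4464 -0.2825  0.038 ] [[0.4716, -0.2673], [0.4753, -0.2774], [0.4177, -0.2989], [0.4138, -0.2882]] [(np.float64(0.0108), np.float64(-69.8)), (np.float64(0.0614), np.float64(-159.5))]
white 7670.0 [262.4 377.7] [ 0.2529 -0.2874  0.006 ] [[0.1854, -0.2233], [0.2929, -0.223], [0.2928, -0.366], [0.1808, -0.378]] [(np.float64(0.1075), np.float64(0.1)), (np.float64(0.143), np.float64(-90.0))]
white 5838.5 [320.8 229. ] [ 0.432  -0.2889  0.006 ] [[0.4745, -0.2339], [0.4991, -0.3009], [0.3998, -0.3411], [0.3728, -0.2677]] [(np.float64(0.0713), np.float64(-69.8)), (np.float64(0.1072), np.float64(-158.0))]
white 2307.0 [379.6 396. ] [ 0.275  -0.4163  0.006 ] [[0.2421, -0.3694], [0.2927, -0.3636], [0.2936, -0.4704], [0.2417, -0.4804]] [(np.float64(0.0509), np.float64(6.5)), (np.float64(0.1068), np.float64(-89.5))]
```

Call:
apply_moves:
  deltas:
    - [0,0.001,0.04,0,0,0,0]
    - [0,0.001,0.08,0,0,0,0.3]
    - [0,0.001,0.12,0,0,0,0.3]
    - [0,0.001,0.14,0,0,0,0.3]
    - [0,0.001,0.15,0,0,0,0.3]
    - [0,0.001,0.16,0,0,0,0.3]
    - [0,0.001,0.165,0,0,0,0.3]
    - [0,0.001,0.165,0,0,0,0.3]

```text
time: 14.28
tool_pos: [0.446, -0.2838, -0.0138]
tcp_rot: [3.094, 0.546, 0.002]
wrist_force: [-0.1, -0.4, -0.6]
width: 0.702
```

```bash
python3 - <<'E'
from m import *
s=st(); s,a=snap('scene','s10'); C=cam('scene')
print(proj(C,s['tool_pos']),proj(C,s['tool_pos']+[0,0,.034]))
cv2.imwrite('pics/c10.png',cv2.resize(a[230:390,260:420],(560,560),interpolation=cv2.INTER_CUBIC)[...,::-1])
E
```

```text
t 14.28 p [ 0.446  -0.2838 -0.0138] xyaw 20.02 z [ 1.1e-03  1.0e-04 -1.0e+00] q [-0.61  0.21  2.09  0.    0.83  0.61] F [-0.1 -0.4 -0.6] M [-0.06 -0.    0.03] w 0.702
[339.39852922 353.32497367] [339.43048255 333.22639707]
```

View pics/c10.png

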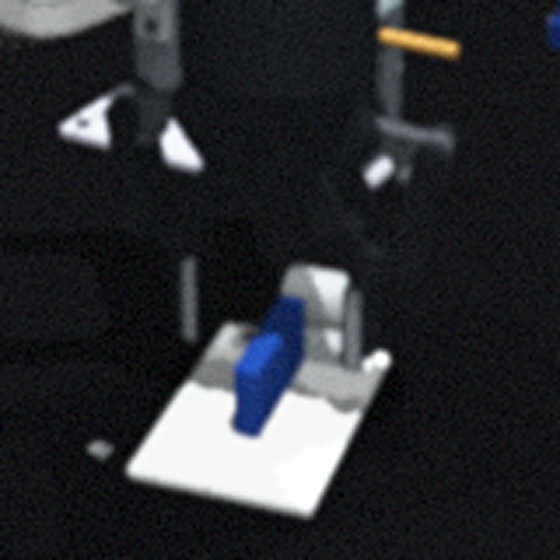

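Composite: the fingers straddle the blue rib, tips at crop (190,335) and (355,365), which is about 20 mm above the bench. Lowering 8 mm and closing.

Call:
apply_moves:
  deltas:
    - [0,0,0.004,0,0,0,0.4]
    - [0,0,0.008,0,0,0,0.6]
    - [0,0,0.008,0,0,0,1]
    - [0,0,0.008,0,0,0,1]
    - [0,0,0.008,0,0,0,1]
    - [0,0,0.008,0,0,0,1]
    - [0,0,0.008,0,0,0,1]
    - [0,0,0.008,0,0,0,1]
  squeeze: 90

```text
time: 15.0
tool_pos: [0.4461, -0.2839, -0.0212]
tcp_rot: [3.093, 0.545, 0.003]
wrist_force: [-0.8, -0.6, 4.9]
width: 0.117
```

```bash
python3 - <<'E'
from m import *
s=st()
E
```

```text
t 15.0 p [ 0.4461 -0.2839 -0.0212] xyaw 19.99 z [ 1.7e-03 -3.0e-04 -1.0e+00] q [-0.61  0.23  2.1   0.    0.82  0.61] F [-0.8 -0.6  4.9] M [0.16 0.16 0.02] w 0.117
```

Gripped (9.9 mm reading). Lifting and moving to a pre-pose 60 mm in front of the fit.

```bash
python3 - <<'E'
from m import *
delta((.489,-.1015,.046),9.2)
E
```

```text
d [ 0.1027 -0.1567 -0.0672] r [ 0.0008 -0.0016  0.1883]
```

Call:
apply_moves:
  deltas:
    - [0,0,-0.01,0,0,0,1]
    - [0,0,-0.03,0,0,0,1]
    - [0,0,-0.05,0,0,0,1]
    - [0,0,-0.067,0,0,0,1]
    - [0,0,-0.067,0,0,0,1]
    - [0,0,-0.067,0,0,0,1]

```text
time: 15.5
tool_pos: [0.4464, -0.2842, 0.0462]
tcp_rot: [3.092, 0.545, 0.004]
wrist_force: [-0.9, 0.3, -1.9]
width: 0.119
```

```bash
python3 - <<'E'
from m import *
s=st()
delta((.489,-.1015,.046),9.2)
E
```

```text
t 15.5 p [ 0.4464 -0.2842  0.0462] xyaw 19.98 z [ 0.0031 -0.0013 -1.    ] q [-0.61  0.13  2.06  0.    0.95  0.61] F [-0.9  0.3 -1.9] M [-0.    0.05  0.03] w 0.119
d [ 1.024e-01 -1.571e-01  1.000e-04] r [ 0.0021 -0.0027  0.1882]
```

Call:
apply_moves:
  deltas:
    - [0.02,-0.03,0,0,0,0.06,1]
    - [0.04,-0.06,0,0,0,0.12,1]
    - [0.06,-0.092,0,0,0,0.188,1]
    - [0.08,-0.122,0,0,0,0.188,1]
    - [0.102,-0.157,0,0,0,0.188,1]
    - [0.102,-0.157,0,0,0,0.188,1]
    - [0.102,-0.157,0,0,0,0.188,1]
    - [0.102,-0.157,0,0,0,0.188,1]

```text
time: 16.17
tool_pos: [0.4867, -0.1009, 0.044]
tcp_rot: [-3.131, -0.255, 0.002]
wrist_force: [-0.6, 0.4, -0.7]
width: 0.115
```

```bash
python3 - <<'E'
from m import *
s=st(); s,w=snap('wrist','w11'); s2,a=snap('scene','s11'); s3,t=snap('top','t11')
cv2.imwrite('pics/c11.png',np.hstack([cv2.resize(w[40:340,170:470],(400,400),interpolation=cv2.INTER_CUBIC),cv2.resize(a[190:350,250:410],(400,400),interpolation=cv2.INTER_CUBIC)])[...,::-1])
E
```

```text
t 16.17 p [ 0.4867 -0.1009  0.044 ] xyaw 9.3 z [-1.5e-03  2.0e-04 -1.0e+00] q [-0.25  0.08  2.12 -0.    0.94  1.15] F [-0.6  0.4 -0.7] M [0.01 0.06 0.06] w 0.115
```

View pics/c11.png

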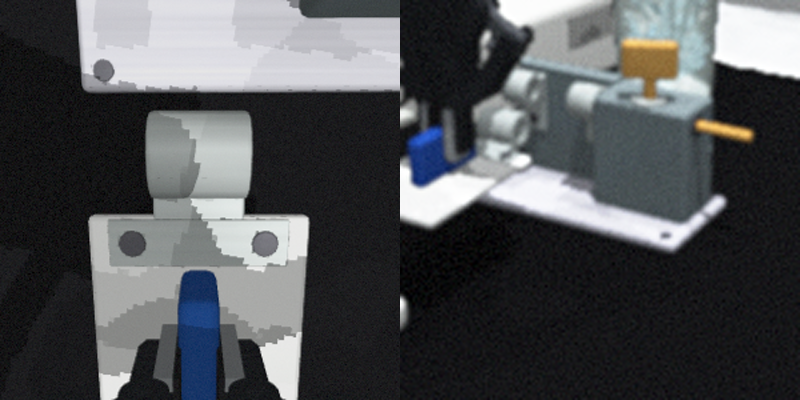

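Composite: the flap hangs level and square in the gripper. Its knuckle is at wrist px (280–359, 123–188), directly ahead of the bracket plate, whose front edge is parallel to it. I'll advance 28 mm and measure all the knuckles in one wrist picture numerically.

Call:
apply_moves:
  deltas:
    - [0.01,0,0,0,0,0,1]
    - [0.02,0,0,0,0,0,1]
    - [0.028,0,0,0,0,0,1]
    - [0.028,0,0,0,0,0,1]
    - [0.028,0,0,0,0,0,1]
    - [0.028,0,0,0,0,0,1]

```text
time: 16.82
tool_pos: [0.5154, -0.0968, 0.0452]
tcp_rot: [-3.131, -0.252, -0.001]
wrist_force: [-0.6, 0.5, -0.3]
width: 0.122
```

```bash
python3 - <<'E'
from m import *
s=st(); s,w=snap('wrist','w12'); C=cam('wrist',s)
R=Ro.from_rotvec(s['tcp_rot']).as_matrix()
b=np.array([.6152,-.0810,.08]); a=np.radians(9.2); X=np.array([np.cos(a),np.sin(a),0]);Y=np.array([-np.sin(a),np.cos(a),0])
for n,x,y,z in(('axis+40',0,.04,13),('axis+18',0,.018,13),('-18',0,-.018,13),('-40',0,-.04,13),('wallfront',.017,0,14)):
    print(n,proj(C,b+x*X+y*Y+[0,0,z/1000]).round(1))
f=s['tool_pos']+R@np.array([.068,0,-.0212-.013]); print('flapbore est',f,proj(C,f+[0,0,.013]).round(1))
g=cv2.cvtColor(w,cv2.COLOR_RGB2GRAY); print(cv2.resize(g[0:200,180:460],(70,50),interpolation=cv2.INTER_AREA)[:, ::2].tolist().__repr__().replace('], [','\n').replace(', ',' '))
E
```

```text
t 16.82 p [ 0.5154 -0.0968  0.0452] xyaw 9.22 z [ 3.e-04  3.e-04 -1.e+00] q [-0.23  0.12  2.07  0.    0.95  1.18] F [-0.6  0.5 -0.3] M [ 0.04 -0.03  0.03] w 0.122
axis+40 [199.8  47.6]
axis+18 [265.2  47.6]
-18 [372.4  47.7]
-40 [437.8  47.7]
wallfront [318.8 -12.3]
flapbore est [ 0.5825266  -0.0858937   0.07938534] [317.7 148.9]
[[29 30 29 185 213 213 208 201 211 216 216 75 71 73 73 72 73 71 71 71 72 72 71 72 161 211 212 219 218 211 205 215 85 140 171
30 29 28 199 213 214 214 215 215 216 218 87 72 72 72 72 72 72 72 72 72 70 72 64 169 221 220 219 218 217 217 217 83 143 173
29 29 30 187 213 213 214 215 216 217 219 97 69 70 72 71 71 72 71 72 71 72 70 61 178 222 221 220 220 219 219 219 78 145 174
30 28 32 166 213 214 215 217 217 219 220 99 68 70 71 70 71 71 70 71 71 70 63 68 182 224 222 222 222 222 222 221 74 147 175
29 30 29 154 210 210 208 210 211 212 213 101 70 72 72 71 70 70 70 71 70 71 60 78 183 207 206 201 201 200 200 199 75 150 175
30 31 30 129 171 168 168 165 164 161 161 101 72 68 69 70 70 71 69 69 70 62 59 81 149 174 171 171 168 168 164 165 83 152 176
30 30 30 157 183 184 181 1
[... 4878 characters left out ...]
 28 28 29 30 28
20 21 20 21 20 21 22 22 21 20 20 22 21 129 131 132 118 162 186 187 188 189 93 29 29 29 29 29 29 28 29 28 29 29 28
21 22 20 20 20 20 22 20 21 21 21 21 21 122 123 124 112 173 176 177 179 180 70 29 29 29 28 28 28 29 29 27 28 30 28
21 22 22 21 22 19 21 19 20 21 20 19 19 102 105 107 97 148 150 152 153 155 35 30 29 29 28 28 29 29 27 29 27 28 29
20 22 18 20 20 19 20 19 21 20 20 22 21 102 144 142 165 197 210 210 207 213 19 28 28 28 28 29 27 28 27 29 28 28 28
20 20 20 21 20 19 20 23 20 20 20 22 21 120 160 160 161 231 233 235 237 235 21 28 29 28 28 28 27 28 29 29 26 29 30
21 20 20 20 19 20 21 18 21 20 22 20 19 117 159 158 158 203 231 233 236 234 16 24 29 29 28 29 28 30 30 30 29 29 29]]
```

```bash
cat > e.py <<'E'
from m import *
def edges(p,o,k=5,n=8):
    p=cv2.GaussianBlur(p.astype(np.float32).reshape(1,-1),(0,0),1).ravel(); d=np.gradient(p)
    idx=[i for i in range(2,len(d)-2) if abs(d[i])>=k and abs(d[i])==max(abs(d[i-2:i+3]))]
    out=[]
    for i in idx:
        a,b,c=abs(d[i-1]),abs(d[i]),abs(d[i+1]); den=a-2*b+c
        out.append((round(o+i+(0 if den==0 else .5*(a-c)/den),1),round(float(d[i]),0)))
    return out
E
python3 - <<'E'
from e import *
g=cv2.cvtColor(cv2.imread('pics/w12.png'),cv2.COLOR_BGR2GRAY)
for u0,u1 in((225,235),(238,250),(395,405),(408,418),(290,302),(304,314),(322,332),(334,344)): print('col',u0,edges(g[0:200,u0:u1].mean(1),0))
for v0,v1 in((34,38),(40,44),(46,50),(52,56),(58,62),(140,144),(148,152),(156,160)): print('row',v0,edges(g[v0:v1,180:460].mean(0),180))
E
```

```text
col 225 [(np.float32(19.0), -16.0), (np.float32(92.8), -10.0)]
col 238 [(np.float32(19.0), -18.0), (np.float32(91.4), -7.0), (np.float32(94.8), 38.0), (np.float32(99.3), -19.0), (np.float32(138.3), -13.0), (np.float32(152.0), 11.0), (np.float32(159.4), -36.0)]
col 395 [(np.float32(18.1), -18.0), (np.float32(92.9), -18.0), (np.float32(108.8), 40.0), (np.float32(158.5), -46.0)]
col 408 [(np.float32(18.0), -19.0), (np.float32(93.0), -19.0), (np.float32(108.8), 40.0), (np.float32(158.5), -47.0)]
col 290 [(np.float32(50.3), 40.0), (np.float32(76.2), 5.0), (np.float32(106.0), -19.0), (np.float32(122.1), -16.0), (np.float32(184.3), -6.0), (np.float32(188.6), 18.0)]
col 304 [(np.float32(50.0), 41.0), (np.float32(78.2), 6.0), (np.float32(105.1), -20.0), (np.float32(122.0), -14.0), (np.float32(125.2), 9.0), (np.float32(134.3), -5.0), (np.float32(188.6), 25.0)]
col 322 [(np.float32(50.0), 26.0), (np.float32(77.8), 8.0), (np.float32(81.1), 6.0), (np.float32(86.3), 14.0), (np.float32(122.3), -28.0), (np.float32(188.5), 28.0)]
col 334 [(np.float32(50.1), 24.0), (np.float32(76.1), 6.0), (np.float32
[... 1096 characters left out ...]
oat32(321.0), -23.0), (np.float32(364.1), -13.0), (np.float32(373.8), 32.0), (np.float32(435.3), -29.0), (np.float32(442.6), 8.0)]
row 140 [(np.float32(232.8), 41.0), (np.float32(242.4), -23.0), (np.float32(255.4), 23.0), (np.float32(277.8), -12.0), (np.float32(312.4), 16.0), (np.float32(359.0), 18.0)]
row 148 [(np.float32(233.4), 39.0), (np.float32(242.6), -22.0), (np.float32(255.6), 25.0), (np.float32(277.7), -11.0), (np.float32(280.7), 7.0), (np.float32(317.3), 18.0), (np.float32(356.4), -6.0), (np.float32(359.5), 11.0)]
row 156 [(np.float32(234.8), 29.0), (np.float32(280.2), 9.0), (np.float32(310.9), -5.0), (np.float32(316.1), 21.0), (np.float32(357.3), -13.0), (np.float32(434.7), -5.0)]
```

```bash
cat > f.py <<'E'
from e import *
def axis_from_tangent(C,s,uv,h,side,r=.013):
    """tool-x of a cylinder axis (along tool y) at world height h, tangent to ray uv; side=+1: axis on +x side of ray"""
    R=Ro.from_rotvec(s['tcp_rot']).as_matrix(); o,d=ray(C,uv); o=R.T@(o-s['tool_pos']); d=R.T@d
    z=s['tool_pos'][2]-h   # tool z of axis
    n=np.hypot(d[0],d[2]); x=o[0]+d[0]/d[2]*(z-o[2]); return x+side*r*n/abs(d[2])
E
python3 - <<'E'
from f import *
s=st(); C=cam('wrist',s)
for h in(.078,.080): print('bracket x',h,axis_from_tangent(C,s,(230,92.9),h,+1),axis_from_tangent(C,s,(410,92.9),h,+1), 'upper',axis_from_tangent(C,s,(410,18.2),h,-1))
for h in(.078,.080): print('flap x',h,axis_from_tangent(C,s,(330,122.2),h,-1))
R=Ro.from_rotvec(s['tcp_rot']).as_matrix()
for n,u,v in(('gapmid',320,45),('flapmid',319.2,148),):
    P=onz(C,(u,v),.093); print(n,(R.T@(P-s['tool_pos'])).round(4))
E
```

```text
t 16.87 p [ 0.5152 -0.0967  0.0451] xyaw 9.22 z [ 2.e-04  3.e-04 -1.e+00] q [-0.23  0.12  2.07  0.    0.95  1.18] F [-1.1  0.1 -2.2] M [0.   0.03 0.04] w 0.121
bracket x 0.078 0.10149970700766989 0.10152299057733992 upper 0.10040872287135823
bracket x 0.08 0.10129376584032797 0.10131673391056505 upper 0.09985454414285981
flap x 0.078 0.06466083138725556
flap x 0.08 0.06460208179222895
gapmid [ 0.1018  0.0008 -0.0478]
flapmid [ 0.0683  0.0006 -0.0479]
```

Yaw and lateral agree within 0.3° and 0.2 mm, and the remaining advance is about 36 mm. I'll go 33 mm and then re-measure.

Call:
apply_moves:
  deltas:
    - [0.008,0,0,0,0,0,1]
    - [0.016,0,0,0,0,0,1]
    - [0.023,0,0,0,0,0,1]
    - [0.029,0,0,0,0,0,1]
    - [0.033,0,0,0,0,0,1]
    - [0.033,0,0,0,0,0,1]
    - [0.033,0,0,0,0,0,1]

```text
time: 17.45
tool_pos: [0.5482, -0.0913, 0.0453]
tcp_rot: [-3.131, -0.253, -0.001]
wrist_force: [-0.2, -0.7, -1.3]
width: 0.124
```

```bash
python3 - <<'E'
from f import *
s=st(); s,w=snap('wrist','w13'); snap('scene','s13'); snap('top','t13')
g=cv2.cvtColor(w,cv2.COLOR_RGB2GRAY)
for u0,u1 in((225,235),(238,250),(395,405),(408,418),(290,302),(304,314),(322,332),(334,344)): print('col',u0,[tuple(map(float,e)) for e in edges(g[60:240,u0:u1].mean(1),60)])
for v0 in(120,132,140,150,160): print('row',v0,[tuple(map(float,e)) for e in edges(g[v0:v0+4,180:460].mean(0),180)])
print(cv2.resize(g[80:240,180:460],(70,40),interpolation=cv2.INTER_AREA)[:, ::2].tolist().__repr__().replace('], [','\n').replace(', ',' '))
E
```

```text
t 17.45 p [ 0.5482 -0.0913  0.0453] xyaw 9.23 z [ 6.e-04  2.e-04 -1.e+00] q [-0.21  0.18  2.    0.    0.96  1.2 ] F [-0.2 -0.7 -1.3] M [-0.03  0.01  0.02] w 0.124
col 225 [(61.79999923706055, 6.0), (99.30000305175781, -19.0), (102.4000015258789, 29.0), (120.5, -9.0), (181.8000030517578, -26.0)]
col 238 [(61.79999923706055, 5.0), (99.19999694824219, -21.0), (102.5999984741211, 37.0), (112.5999984741211, -16.0), (120.5, -9.0), (177.8000030517578, -5.0), (181.89999389648438, 22.0), (195.60000610351562, -7.0), (202.0, 15.0)]
col 395 [(98.5, -18.0), (101.9000015258789, 45.0), (119.9000015258789, -23.0), (177.10000610351562, -7.0), (181.1999969482422, 22.0), (187.6999969482422, 6.0), (199.89999389648438, -7.0), (203.10000610351562, 8.0), (211.89999389648438, -19.0), (232.8000030517578, -13.0)]
col 408 [(98.0999984741211, -20.0), (101.5999984741211, 38.0), (119.80000305175781, -25.0), (177.10000610351562, -7.0), (181.10000610351562, 21.0), (211.89999389648438, -58.0)]
col 290 [(99.4000015258789, -25.0), (113.69999694824219, 21.0), (125.0, 6.0), (184.60000610351562, -6.0), (189.1999969482422
[... 6424 characters left out ...]
71 170 152 151 151 238 246 247 243 146 146 253 255 255 35 34 36 35 36 34 34
27 26 28 26 26 28 26 145 216 175 90 90 98 173 173 170 154 154 154 245 248 250 216 144 147 254 255 255 35 36 35 35 36 34 35
32 27 25 25 26 25 27 128 216 175 95 90 102 173 173 169 153 153 154 222 248 250 220 141 144 254 255 255 34 36 34 35 36 35 35
39 38 32 26 26 24 26 120 216 174 145 89 156 171 171 153 153 152 153 170 246 248 249 135 167 254 255 254 34 36 36 36 35 35 35
37 37 28 27 25 24 26 107 216 175 174 157 173 173 173 154 154 154 154 154 165 207 249 233 252 253 255 204 35 37 34 33 35 37 35
39 37 24 24 26 27 24 94 216 181 176 175 172 175 173 152 157 157 157 153 157 157 244 242 218 230 201 175 36 35 36 36 37 38 37]]
```

```bash
python3 - <<'E'
from f import *
s=st(); C=cam('wrist',s); (f,cx,cy),_,_=C; T=np.array(vision.get_calibration('wrist')['tool_from_camera'])
w=cv2.imread('pics/w13.png'); g=cv2.cvtColor(w,cv2.COLOR_BGR2GRAY)
# plate side edges -> 3D by width 74 mm: depth along each row
for v in range(216,330,12):
    L=[e for e in edges(g[v-2:v+3,200:262].mean(0),200,8) if e[1]>0]; Rr=[e for e in edges(g[v-2:v+3,375:430].mean(0),375,8) if e[1]<0]
    if L and Rr:
        l,r=float(L[0][0]),float(Rr[-1][0]); d=f*.074/(r-l); P=T@[((l+r)/2-cx)/f*d,(v-cy)/f*d,d,1]; print(v,l,r,'tool',P[:3].round(4))
for h in(.079,.080): print('bracket x',axis_from_tangent(C,s,(230,181.8),h,1),axis_from_tangent(C,s,(400,181.2),h,1),'upper',axis_from_tangent(C,s,(230,120.5),h,-1),'flap',axis_from_tangent(C,s,(320,125),h,-1))
# shading shift, columns
def prof(u0,u1): p=cv2.GaussianBlur(g[:,u0:u1].mean(1).astype(np.float32).reshape(-1,1),(0,0),1.5).ravel(); return p
F=prof(325,350)
for n,u in(('L',(225,262)),('R',(378,420))):
    B=prof(*u); res=[]
    for sh in np.arange(-3,12,.25):
        y=np.arange(128,172); a=np.interp(y+sh,np.arange(480),F); b=B[128:172]; res.append((np.corrcoef(a,b)[0,1],sh))
    print(n,'shade shift px',sorted(res)[-3:])
E
```

```text
t 17.6 p [ 0.5476 -0.0914  0.0452] xyaw 9.21 z [ 4.e-04  3.e-04 -1.e+00] q [-0.21  0.18  2.    0.    0.96  1.2 ] F [-0.4 -0.2 -1.2] M [-0.07  0.06 -0.01] w 0.118
216 236.5 400.8999938964844 tool [ 0.0378  0.0004 -0.0248]
228 237.3000030517578 400.0 tool [ 0.0322  0.0004 -0.0247]
240 238.1999969482422 399.0 tool [ 0.0264  0.0004 -0.0244]
252 239.0 398.20001220703125 tool [ 0.0206  0.0004 -0.0245]
264 239.8000030517578 397.5 tool [ 0.0147  0.0004 -0.0246]
276 240.60000610351562 396.79998779296875 tool [ 0.0087  0.0004 -0.0247]
288 241.39999389648438 395.8999938964844 tool [ 0.0024  0.0004 -0.0247]
300 242.1999969482422 395.0 tool [-0.0039  0.0004 -0.0246]
312 243.10000610351562 394.20001220703125 tool [-0.0104  0.0004 -0.0245]
324 244.0 393.6000061035156 tool [-0.017   0.0005 -0.0247]
bracket x 0.06739964600691735 0.06765669749772478 upper 0.06525454262109746 flap 0.0635859429323427
bracket x 0.06753094650473476 0.06778620854386469 upper 0.06522088084712059 flap 0.06356379139457687
L shade shift px [(np.float64(0.9626479973379153), np.float64(11.25)), (np.float64(0.967351870795924), np.float64(11.5)), (np.float64(0.9701424215167254), np.float64(11.75))]
R shade shift px [(np.float64(0.9621231180205727), np.float64(9.25)), (np.float64(0.962224454284205), np.float64(8.75)), (np.float64(0.9625583290422803), np.float64(9.0))]
```

The plate is level (constant depth along its length) and y is centred. Tangent rays give about 3.9 mm still to go, and height needs about +0.5 mm. I'll go 3.5 mm gently.

Call:
apply_moves:
  deltas:
    - [0.001,0,-0.0005,0,0,0,1]
    - [0.002,0,-0.0005,0,0,0,1]
    - [0.003,0,-0.0005,0,0,0,1]
    - [0.0035,0,-0.0005,0,0,0,1]
    - [0.0035,0,-0.0005,0,0,0,1]
    - [0.0035,0,-0.0005,0,0,0,1]

```text
time: 18.1
tool_pos: [0.5515, -0.0909, 0.0459]
tcp_rot: [-3.131, -0.252, -0.002]
wrist_force: [0.3, -0.1, -1.7]
width: 0.115
```

```bash
cat > n.py <<'E'
from f import *
import sys
s=st(); s,w=snap('wrist',sys.argv[1]); C=cam('wrist',s); g=cv2.cvtColor(w,cv2.COLOR_RGB2GRAY)
e=lambda u0,u1:[tuple(map(float,x)) for x in edges(g[60:230,u0:u1].mean(1),60)]
for u in((225,235),(395,405),(408,418),(290,302),(322,332),(334,344)): print('col',u[0],e(*u))
for v0 in(140,150,160): print('row',v0,[tuple(map(float,x)) for x in edges(g[v0:v0+4,200:440].mean(0),200)])
E
python3 n.py w14
```

```text
t 18.1 p [ 0.5515 -0.0909  0.0459] xyaw 9.21 z [ 1.e-03  2.e-04 -1.e+00] q [-0.21  0.18  1.99  0.    0.96  1.2 ] F [ 0.3 -0.1 -1.7] M [-0.01 -0.02 -0.01] w 0.115
col 225 [(68.9000015258789, 40.0), (109.30000305175781, -21.0), (112.80000305175781, 26.0), (130.0, -9.0), (189.6999969482422, -26.0)]
col 395 [(67.9000015258789, 38.0), (107.69999694824219, -16.0), (111.4000015258789, 35.0), (129.10000610351562, -23.0), (185.1999969482422, -7.0), (189.1999969482422, 21.0), (199.8000030517578, -7.0), (203.0, 9.0), (216.89999389648438, -22.0)]
col 408 [(67.80000305175781, 38.0), (107.9000015258789, -18.0), (111.4000015258789, 36.0), (129.1999969482422, -25.0), (185.10000610351562, -8.0), (188.89999389648438, 20.0), (198.1999969482422, 5.0), (216.8000030517578, -58.0)]
col 290 [(68.5999984741211, 39.0), (109.5999984741211, -26.0), (119.80000305175781, 20.0), (124.80000305175781, 6.0), (184.39999389648438, -6.0), (188.60000610351562, 20.0), (202.89999389648438, -8.0), (205.8000030517578, 6.0)]
col 322 [(68.30000305175781, 39.0), (109.30000305175781, -26.0), (119.5, 20.0), (124.69999694824219, 1
[... 340 characters left out ...]
ow 140 [(213.0, 42.0), (270.20001220703125, -17.0), (279.1000061035156, 15.0), (312.6000061035156, 17.0), (358.20001220703125, -21.0), (369.5, 33.0), (426.5, -26.0)]
row 150 [(212.8000030517578, 45.0), (269.8999938964844, -21.0), (279.20001220703125, 21.0), (316.79998779296875, 19.0), (360.8999938964844, -22.0), (369.70001220703125, 37.0), (426.79998779296875, -27.0), (431.29998779296875, 8.0)]
row 160 [(213.5, 42.0), (270.20001220703125, -19.0), (273.70001220703125, 11.0), (279.79998779296875, 18.0), (309.6000061035156, -6.0), (315.6000061035156, 23.0), (356.79998779296875, -12.0), (361.1000061035156, -34.0), (369.29998779296875, 32.0), (426.1000061035156, -27.0), (430.70001220703125, 8.0)]
```

Same-edge comparison: the near silhouette of the fixed knuckles is at row 189.3 and the flap's at 188.6, about 0.3 mm over. y is centred within 0.1 mm. I'll back off 0.4 mm, then use the last view to check height in the scene camera.

Call:
apply_moves:
  deltas:
    - [-0.0004,0,0,0,0,0,1]
    - [-0.0004,0,0,0,0,0,1]
    - [-0.0004,0,0,0,0,0,1]
    - [-0.0004,0,0,0,0,0,1]

```text
time: 18.48
tool_pos: [0.5511, -0.091, 0.0459]
tcp_rot: [-3.131, -0.252, -0.002]
wrist_force: [0.7, -0.0, -2.5]
width: 0.118
```

```bash
python3 n.py w15 | head -1; python3 - <<'E'
from m import *
s=status.read_state(); C=cam('scene'); n=8
a=np.mean([vision.read_camera('scene').astype(float) for _ in range(n)],0).astype(np.uint8); cv2.imwrite('pics/s15.png',a[...,::-1])
w=cv2.imread('pics/w15.png')[...,::-1]
b=np.array([.6152,-.0810,.08]); t=np.radians(9.2); X=np.array([np.cos(t),np.sin(t),0]);Y=np.array([-np.sin(t),np.cos(t),0])
for y in(.04,.018,0,-.018,-.04): print(y,proj(C,b+y*Y).round(1),proj(C,b+y*Y+[0,0,.013]).round(1))
cv2.imwrite('pics/c15.png',np.hstack([cv2.resize(a[195:275,280:360],(400,400),interpolation=cv2.INTER_CUBIC),cv2.resize(w[60:260,200:440],(400,333),interpolation=cv2.INTER_CUBIC)[:400] if 0 else cv2.copyMakeBorder(cv2.resize(w[60:260,200:440],(400,333),interpolation=cv2.INTER_CUBIC),0,67,0,0,cv2.BORDER_CONSTANT)])[...,::-1])
E
```

```text
t 18.48 p [ 0.5511 -0.091   0.0459] xyaw 9.21 z [ 1.e-03  2.e-04 -1.e+00] q [-0.21  0.18  1.99  0.    0.96  1.2 ] F [ 0.7 -0.  -2.5] M [-0.03  0.03  0.05] w 0.118
0.04 [294.1 223.5] [293.9 217. ]
0.018 [303.8 225.6] [303.7 219. ]
0 [312.  227.4] [311.9 220.8]
-0.018 [320.3 229.2] [320.2 222.5]
-0.04 [330.6 231.4] [330.6 224.7]
```

View pics/c15.png

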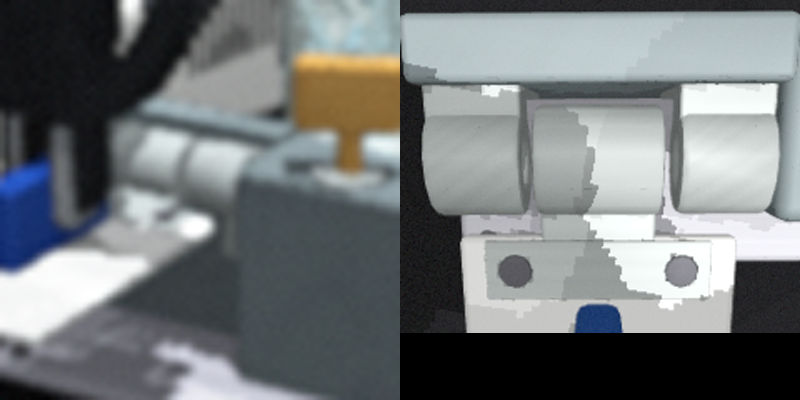

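Final composite: in the wrist view all three knuckles are in one row with even side gaps. In the scene view the flap knuckle (crop 160,155) and the -y knuckle (215,165) follow one line. A numeric check of their top edges will confirm height.

```bash
python3 - <<'E'
from e import *
g=cv2.cvtColor(cv2.imread('pics/s15.png'),cv2.COLOR_BGR2GRAY).astype(np.float32)
for u in(308,309,310,311,312,313,314,319,320,321,322,323,324,325): print(u,[tuple(map(float,x)) for x in edges(g[212:250,u],212,4)], 'ref top',round(220.8+(u-311.9)*.209,1))
E
python3 n.py w16 | tail -9
```

```text
308 [(214.39999389648438, 24.0), (220.10000610351562, 16.0), (228.60000610351562, -17.0), (233.10000610351562, 35.0), (240.60000610351562, -9.0), (245.6999969482422, 16.0)] ref top 220.0
309 [(214.1999969482422, 33.0), (220.60000610351562, 25.0), (228.6999969482422, -18.0), (233.1999969482422, 35.0), (240.0, -10.0)] ref top 220.2
310 [(213.89999389648438, 36.0), (220.39999389648438, 33.0), (228.89999389648438, -18.0), (233.39999389648438, 31.0)] ref top 220.4
311 [(213.6999969482422, 31.0), (217.10000610351562, -20.0), (220.39999389648438, 36.0), (229.39999389648438, -18.0), (233.6999969482422, 29.0), (236.8000030517578, -15.0), (239.5, 6.0), (247.10000610351562, -20.0)] ref top 220.6
312 [(213.60000610351562, 20.0), (217.10000610351562, -22.0), (220.5, 35.0), (229.60000610351562, -18.0), (233.8000030517578, 27.0), (236.6999969482422, -16.0), (246.8000030517578, -25.0)] ref top 220.8
313 [(217.3000030517578, -21.0), (220.8000030517578, 37.0), (229.5, -17.0), (233.6999969482422, 20.0), (239.10000610351562, 17.0), (246.5, -25.0)] ref top 221.0
314 [(221.0, 39.0), (227.10000610351562, -
[... 2152 characters left out ...]
8438, 43.0), (270.20001220703125, -17.0), (279.0, 15.0), (312.1000061035156, 16.0), (358.20001220703125, -22.0), (369.6000061035156, 34.0), (426.70001220703125, -27.0)]
row 150 [(212.6999969482422, 45.0), (269.8999938964844, -21.0), (279.20001220703125, 21.0), (316.6000061035156, 21.0), (360.79998779296875, -24.0), (369.79998779296875, 37.0), (426.8999938964844, -27.0), (431.3999938964844, 8.0)]
row 160 [(213.5, 41.0), (270.29998779296875, -18.0), (273.6000061035156, 11.0), (279.79998779296875, 17.0), (309.70001220703125, -6.0), (315.3999938964844, 22.0), (356.79998779296875, -11.0), (361.1000061035156, -36.0), (369.29998779296875, 32.0), (426.1000061035156, -27.0), (430.3999938964844, 8.0)]
```

Alignment residuals: x about 0.1–0.5 mm, y about 0.3 mm, z about 0.3 mm, flap level and no contact force. One last check that the bystanders are unmoved, then I'll hand in.

```bash
python3 - <<'E'
from m import *
st(); _,t=snap('top','t17'); o=cv2.imread('pics/top0.png')[...,::-1]
for n,(x0,y0,x1,y1) in dict(timer=(265,335,318,382),beaker=(190,345,232,385),wash=(418,188,455,228),buffer=(378,150,414,188)).items():
    a=cv2.cvtColor(o,cv2.COLOR_RGB2GRAY)[y0:y1,x0:x1].astype(np.float32);b=cv2.cvtColor(t,cv2.COLOR_RGB2GRAY)[y0:y1,x0:x1].astype(np.float32)
    print(n,'shift',np.round(cv2.phaseCorrelate(a,b,cv2.createHanningWindow(a.shape[::-1],cv2.CV_32F)),2).tolist() if 0 else cv2.phaseCorrelate(a,b))
job.finish_job(); st()
E
```

```text
t 18.98 p [ 0.5511 -0.091   0.0459] xyaw 9.21 z [ 9.e-04  2.e-04 -1.e+00] q [-0.21  0.18  1.99  0.    0.96  1.2 ] F [ 0.5 -0.2 -2.4] M [ 0.   -0.   -0.02] w 0.121
timer shift ((0.02129666681164366, 0.02427107193694411), 0.9674620669749048)
beaker shift ((-16.32062727316719, 36.65891242344845), 0.008928749561309814)
wash shift ((0.008278603349676672, 0.0289769160481832), 0.9956547033786773)
buffer shift ((-0.01276000572488556, 0.00081353109118254), 1.0045223265886307)
the job is handed in; nothing more can be done
the job is handed in; nothing more can be done
```

The beaker comparison gave no usable match (response 0.009), so I'll check it in the saved scene pictures.

```bash
python3 - <<'E'
import cv2,numpy as np
for p,q,(x0,y0,x1,y1) in(('scene0','s15',(140,250,192,310)),('top0','t11',(190,345,232,385)),('top0','t17',(190,345,232,385))):
    a,b=[cv2.imread(f'pics/{n}.png',0)[y0:y1,x0:x1].astype(np.float32) for n in(p,q)]
    print(p,q,cv2.phaseCorrelate(a,b),'means',a.mean(),b.mean())
E
```

```text
scene0 s15 ((0.024644377505026682, -0.037173048810050346), 0.9983050876193577) means 108.78397 108.12372
top0 t11 ((0.3695619371333727, -0.026872687767102832), 0.917956628534529) means 83.52679 79.77976
top0 t17 ((-9.367564735653925, 28.49666863805382), 0.010633717642890082) means 83.52679 90.825
```

The key is turned to its stop, and the job was handed in at 19.0 s of the 62 s allowed. The gripper is still holding the flap, with its knuckle lined up in the gap.

**Key:** It took two grips. The wing ended 157.6° clockwise from the bracket's y axis, which is 2.75 rad. The turning moment also jumped to 2.8 N m at the end, and the picture shows the gap empty with the pin's tail out.

**First grip on the key missed:** The fingers closed on nothing. Both the wrist and scene cameras put the real fingertips about 34 mm behind the stated TCP, so I used that offset from then on.

**Flap, last checks:**

| Check | Result |
|---|---|
| Along the approach (x) | within about 0.1 mm by matching near edges; an earlier estimate from the far edges differed by up to 0.8 mm |
| Along the hinge axis (y) | within about 0.2 mm of mid-gap |
| Height | about 0.3–0.4 mm off by the scene camera; the arm's readings put it about 0.1 mm high |
| Tilt | level along its length in the wrist picture at the first insertion; the tool has stayed upright since |
| Contact | wrist force about 2.4 N, close to the flap's own weight, so not pressing on the bracket |

**Bystanders:** The timer and both bottles show no shift in the top camera. The last top picture gave no usable match for the beaker; the arm probably hid it. The scene camera shows it unmoved (0.04 px).

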